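Back the roasting spit off by one notch

ROBOT

A 6-joint arm with a two-finger parallel gripper is mounted at the origin on the work surface. World frame = base frame: x ahead of the robot, y to its left, z up, the work surface at z = 0. Lengths are in m, angles in rad, forces in N, time in s.
With the tool pointing down it reaches from about 0.35 to 0.975 m from the base axis. Payload 7.1 kg.
Tool frame: the origin (TCP) lies midway between the tips of the shut fingers; the grasp point (between the pads) lies 19 mm behind it; z points along the fingers, x is the direction in which the jaws open and shut, and the axes are right-handed (so a half turn about z gives the same grasp; the last joint's range is limited). The gripper opens to 88 mm and grips with 3 to 60 N. Pads are 20 mm wide; open, the fingers measure 115 mm over their backs; the gripper's body (75 mm by 178 mm) begins 61 mm behind the grasp point.
Start: joints at [1.166, 0.423, 1.63, -0, 1.089, -0.019], TCP at [0.235, 0.579, 0.223] pointing down, gripper open.
Joint ranges: [-3, 3], [-0.9, 2.11], [0.09, 2.58], [-1.31, 4.45], [0.11, 2.69], [-2.54, 2.54]. Speed limits (rad/s): [2.39, 2.39, 3.01, 3.14, 3.14, 3.14].

INTERFACE

Orientations are given as a unit quaternion [w, x, y, z].
In Python, from station import move_pose, movel, movej, command_gripper, wait, inverse_kinematics, read_camera, camera_info, MotionError, job_done, get_time, get_joint_pos, get_qvel, get_effort, get_tcp_pos, get_ee_rot, get_ft_force, get_ft_torque, get_grip_width gives the robot as it stands. Calls block until the motion is done:
- move_pose(position, orientation): joint-space move of the TCP to a pose.
- movel(position, frame=None, v=0.15, until_force=None): straight line of the TCP; frame=None keeps the orientation; v is the mean speed in m/s. With until_force (N) it stops when the force on the tool has changed by that much, and returns True; else False.
- movej(angles): joint-space move.
- command_gripper(opening): opening from 0.0 (shut) to 1.0 (fully open); the grip force is fixed at half the most; returns when the fingers have stopped.
- wait(seconds).
- inverse_kinematics(position, orientation): joint angles nearest the present ones, or None.
- read_camera(name): name is "scene" or "top"; returns the picture (480x640x3 uint8, red, green, blue); there is no depth.
- camera_info(name): a dict with "intrinsics" (3x3 intrinsics, pixels), "dist" ([k1, k2, p1, p2, k3] as OpenCV has them; the pictures are not rectified), "T" (4x4, takes a point from camera to world coordinates). Camera axes: x right, y up, looking along -z (the intrinsics and any distortion apply to the point x, -y, -z); pixel columns grow to the right and rows downward; lengths in m; the calibration is good to about 2 mm. A picture is of the moment at which its call begins. camera_info takes no time and is no camera call.
A pose or a line that the arm cannot do raises MotionError and nothing moves.
- job_done(): hands the job in, once; it reports no verdict.
Readings, each from a call of its own:
- get_time(): time.
- get_joint_pos(): joint angles.
- get_qvel(): joint speeds.
- get_effort(): joint torques, N m.
- get_tcp_pos(): TCP position.
- get_ee_rot(): TCP orientation.
- get_ft_force(): force on the tool from outside, world axes, zero at the start.
- get_ft_torque(): the same for the moment, N m.
- get_grip_width(): opening from 0.0 (shut) to 1.0 (fully open).
Only numpy, scipy, OpenCV 4.12 (cv2) and the standard library are available. Lean on these libraries where they do the work, as an engineer would, in place of code of your own. Each camera call takes 0.05 s, during which the arm holds its last target. There are 200 camera calls.

TASK

The roast on the hand-turned spit has gone one notch too far. With a fingertip push the pawl's lever so that the pawl lifts out of the ratchet wheel and lies right back, then push a spoke to turn the wheel back by one notch (its top moving towards the pawl's side), and finally tip the pawl over again so that it drops fully into the next notch. Everything is done by pushing: grasp and lift nothing, and leave the things standing around the spit where they are.

Things in the scene. Friction and masses are not known exactly. Their poses are not given: they have to be found in the camera images.
- rig: fixed steel table spit. Origin on the table under the ratchet wheel's centre. Own axes: z up; y along the axle from ratchet wheel to roast (roast y 65 to 235 mm, radius 51); x from the axle to the pawl's side. Tray x -130 to 130, y -70 to 330, rim 18 high. Posts 8 thick: axle posts 28 wide, 150 high at y 25 and 275; pawl post 22 wide, 122 high at x 101, y 25. x, y below are in this frame
- axle (a point): centre of the ratchet wheel, on the axle, 135 mm above the table (x 0, y 0). The wheel stands upright in the x-z plane, 14 mm thick, root radius 45 mm, 10 saw teeth of 56 mm crest radius, 36 degrees (0.628 rad) apart
- spoke_end (a point): outer end of the spoke uppermost at the start; it turns with the wheel. That spoke leans 16 degrees from upright, away from the pawl, at wheel 0 (22 at -0.1). Five bare round steel spokes, 14 mm thick, reach 85 mm from the axle, 72 degrees apart, in the plane y = -55 mm, on a 40 mm hub
- wheel (a joint): turn of wheel and roast, rad; -0.1 to 0 at the start. Grows as it is turned back, its top moving along rig +x (to the pawl's side); one notch is 0.628. Stays where left (friction 0.22 N m, about 4 N at a spoke). Pawl down: stopped near 0.04. The pawl drops fully into the next notch with the wheel at 0.52 to 0.66 (best 0.59), and then stops it near 0.66
- pawl_pivot (a point): pivot of the pawl: x 101, y 0, height 112 mm; fixed. The pawl turns in the x-z plane. Lying right back, its arm stands 16 degrees past upright (end at x 121, height 184) and its lever lies low beyond (end at x 183, height 132); a push on the upper arm towards the wheel tips it over again
- pawl_nose (a point): centre of the pawl's round nose (8 mm thick) at the end of its arm (12 mm wide along y, 7 thick), 75 mm from the pivot. Pawl down: the arm slopes up 40 degrees from the pivot to the wheel, the nose in a notch at x 43, height 160 mm
- lever_end (a point): free end of the pawl's thumb lever, a round steel bar 12 mm thick, 85 mm from the pivot, fixed to the arm at 60 degrees. Pawl down: it stands nearly upright, leaning 10 degrees away from the wheel (end at x 116, height 196 mm)
- pawl (a joint): turn of the pawl, rad: 0 down in a notch; grows as the nose lifts and the lever goes over away from the wheel (rig +x); 1.15 lying right back on its stop. 0.12 kg, free hinge: let go below about 0.45 it falls back down, above about 0.65 it falls right back
- mug_mid (a point): mid-height of a loose white mug, 80 mm wide with a handle, 92 mm high; to be left alone
- sauce_mid (a point): mid-height of a loose brown glass sauce bottle, 60 mm wide, 170 mm high; to be left alone
- torch_mid (a point): a point 80 mm up the axis of a loose kitchen gas torch standing on its can, 66 mm wide, 165 mm high, its nozzle reaching 80 mm to one side; to be left alone
- jar_mid (a point): mid-height of a loose glass jar, 64 mm wide, 75 mm high; to be left alone

How it is judged:
On the way, in this order (a step that is already met when the one before it is completed fails the run):
1. the pawl is lifted out and lies right back, before the wheel is turned (value of joint pawl above 1 rad and value of joint wheel below 0.15 rad), for 0.2 s.
2. with the pawl back, the wheel has been pushed back about one notch (value of joint pawl above 0.7 rad and value of joint wheel above 0.38 rad), for 0.1 s.
3. the pawl is down in the next notch (value of joint pawl below 0.06 rad and value of joint wheel between 0.45 and 0.7 rad), for 0.2 s.
At the end, for the whole second after the job is handed in: The wheel stands one notch back from the start (joint 0.45 to 0.70) and at rest, with the pawl fully down in that notch (within 0.06 rad) (all of step 3 and velocity of joint wheel between -0.05 and 0.05 rad/s and velocity of joint pawl between -0.05 and 0.05 rad/s); the robot touches nothing.
It fails at once if the wheel was turned back two notches or more (value of joint wheel above 1.15 rad).
It fails at once if a thing standing around the spit was moved, lifted or knocked over (distance of any of mug_mid, sauce_mid, torch_mid, jar_mid from where it was at the start of the episode above 0.03 m).
It also fails if it takes over 56 s, if anything falls off the work surface, if the arm or the gripper's body presses on something with over 40 N, if the wrist force passes 120 N, or if a joint passes its speed limit or range.

## Working session

There is one attempt and no reset: what is moved stays moved. The work goes in short steps, each a Python script; the robot and the scene stay as the last script left them, time stands still between calls to the robot, and variables do not carry over. Pictures are saved under pics/ and viewed, about 8 in all and at most 12, crops included, and the job is handed in when it is done.

```bash
mkdir -p pics; python3 - <<'E'
from station import *
import cv2,numpy as np
np.set_printoptions(precision=4,suppress=True)
for n in("scene","top"):
    im=read_camera(n); cv2.imwrite(f"pics/{n}0.png",im[:,:,::-1]); i=camera_info(n); print(n,np.array(i["intrinsics"]),i["dist"],np.array(i["T"]))
print(get_time(),get_ee_rot())
E
```

```text
scene [[440.0308   0.     318.4102]
 [  0.     440.0308 239.935 ]
 [  0.       0.       1.    ]] [-0.0581  0.      0.      0.      0.    ] [[ 0.3836 -0.6661  0.6396  1.0984]
 [ 0.9235  0.2783 -0.264  -0.2238]
 [-0.0022  0.692   0.7219  0.7074]
 [ 0.      0.      0.      1.    ]]
top [[498.3628   0.     315.2203]
 [  0.     498.3628 229.832 ]
 [  0.       0.       1.    ]] [-0.0589  0.      0.      0.      0.    ] [[ 0.0215  0.9859 -0.1662  0.4169]
 [-0.9997  0.0235  0.0101 -0.0056]
 [ 0.0138  0.1659  0.986   1.1893]
 [ 0.      0.      0.      1.    ]]
0.1 [ 0.0004  0.8295  0.5585 -0.0005]
```

View pics/scene0.png

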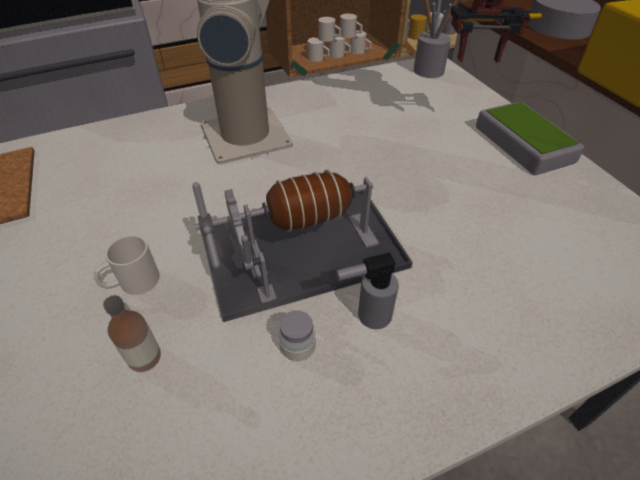

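View pics/top0.png

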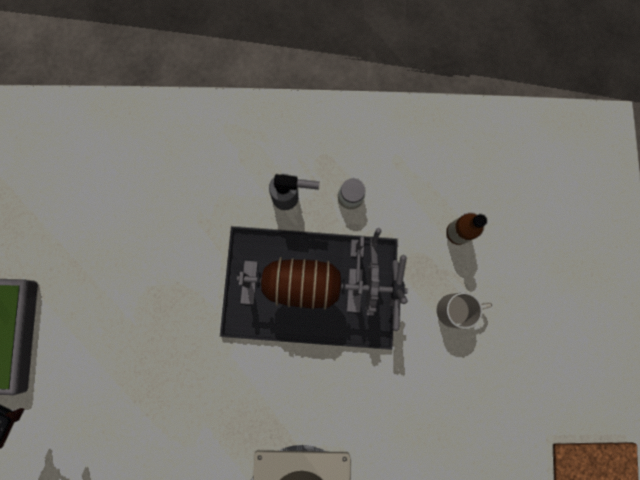

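The scene view shows the pawl side facing +x world, with torch and jar beyond it and mug and bottle on the spoke side. The top view shows the tray corners at about (232,228), (398,239), (391,348), (222,336). I'll fit lines to the tray rim at z=18 mm.

```bash
cat >h.py <<'E'
import cv2,numpy as np
from station import *
np.set_printoptions(precision=4,suppress=True)
def plane(cam,px,z):
    i=camera_info(cam);T=np.array(i["T"])
    u=cv2.undistortPoints(np.array(px,float).reshape(-1,1,2),np.array(i["intrinsics"]),np.array(i["dist"]))[:,0]
    d=np.c_[u[:,0],-u[:,1],-np.ones(len(u))]@T[:3,:3].T;o=T[:3,3]
    return o+d*((z-o[2])/d[:,2])[:,None]
def proj(cam,P):
    i=camera_info(cam);T=np.array(i["T"]);p=(np.atleast_2d(P)-T[:3,3])@T[:3,:3]
    p=p*[1,-1,-1]
    return cv2.projectPoints(p,np.zeros(3),np.zeros(3),np.array(i["intrinsics"]),np.array(i["dist"]))[0][:,0]
E
cat >m.py <<'E'
from h import *
def edges(cam,C):
    im=cv2.imread(f"pics/{cam}0.png");g=cv2.GaussianBlur(im,(3,3),0).max(2).astype(float)
    C=np.array(C,float);L=[];c=C.mean(0)
    for k in range(4):
        a,b=C[k],C[(k+1)%4];n=np.array([(b-a)[1],-(b-a)[0]]);n/=np.linalg.norm(n)
        if n@(a-c)<0:n=-n
        P=[]
        for t in np.linspace(.08,.92,60):
            s=np.arange(-7,7.1,.25);q=a+t*(b-a)+s[:,None]*n
            v=cv2.remap(g.astype(np.float32),q[:,:1].astype(np.float32),q[:,1:].astype(np.float32),1)[:,0]
            d=v[8:]-v[:-8];j=d.argmax()
            if d[j]>12:P.append(q[j+4])
        W=plane(cam,P,.018)[:,:2]
        for _ in range(3):
            vx,vy,x,y=cv2.fitLine(W.astype(np.float32),cv2.DIST_HUBER,0,1e-4,1e-4).ravel();r=(W-[x,y])@[vy,-vx]
            W=W[abs(r)<max(.002,1.5*np.median(abs(r)))]
        L.append((np.array([x,y]),np.array([vx,vy])));print(len(W),W.shape,np.degrees(np.arctan2(vy,vx)),abs(r).mean())
    K=[]
    for k in range(4):
        (p,d),(q,e)=L[k-1],L[k];s=np.linalg.solve(np.c_[d,-e],q-p);K.append(p+s[0]*d)
    return np.array(K)
# order: rig (x+,y+),(x+,y-),(x-,y-),(x-,y+)
R=np.array([[.13,.33],[.13,-.07],[-.13,-.07],[-.13,.33]])
for cam,C in(("top",[(232,228),(398,239),(391,348),(222,336)]),("scene",[(409,263),(222,311),(200,215),(372,185)])):
    K=edges(cam,C);print(cam,K,"sides",np.linalg.norm(K-np.roll(K,-1,0),axis=1))
    a,b=R-R.mean(0),K-K.mean(0);th=np.arctan2((a[:,0]*b[:,1]-a[:,1]*b[:,0]).sum(),(a*b).sum())
    c,s=np.cos(th),np.sin(th);M=np.array([[c,-s],[s,c]]);o=K.mean(0)-M@R.mean(0);print("origin",o,"yaw",th)
E
python3 m.py
python3 - <<'E'
from h import *
for n,x,y,w,h in(("scene",170,160,220,160),("top",330,220,90,140)):
    im=cv2.imread(f"pics/{n}0.png")[y:y+h,x:x+w];s=3.5 if n=="scene" else 4
    cv2.imwrite(f"pics/c_{n}.png",cv2.convertScaleAbs(cv2.resize(im,None,fx=s,fy=s,interpolation=cv2.INTER_CUBIC),alpha=1.6))
E
```

```text
58 (58, 2) 87.11799 0.0005036583913408726
28 (28, 2) -3.1293645 0.0006476886554850536
60 (60, 2) 87.00695 0.0004817639078047649
60 (60, 2) -3.000795 0.0004529766953515593
top [[ 0.6189  0.1844]
 [ 0.5988 -0.2142]
 [ 0.3397 -0.2   ]
 [ 0.3605  0.198 ]] sides [0.3991 0.2595 0.3985 0.2588]
origin [ 0.4727 -0.1378] yaw -0.05193058217172599
24 (24, 2) 85.045456 0.00015652358482524877
60 (60, 2) -3.3925428 0.000533223222596696
11 (11, 2) 89.2206 0.0008893670172005481
52 (52, 2) -3.18807 0.0003834943739589066
scene [[ 0.6366  0.1826]
 [ 0.6019 -0.2171]
 [ 0.3337 -0.2012]
 [ 0.3391  0.1992]] sides [0.4012 0.2687 0.4004 0.2979]
origin [ 0.471  -0.1389] yaw -0.052360836643847344
```

View pics/c_scene.png

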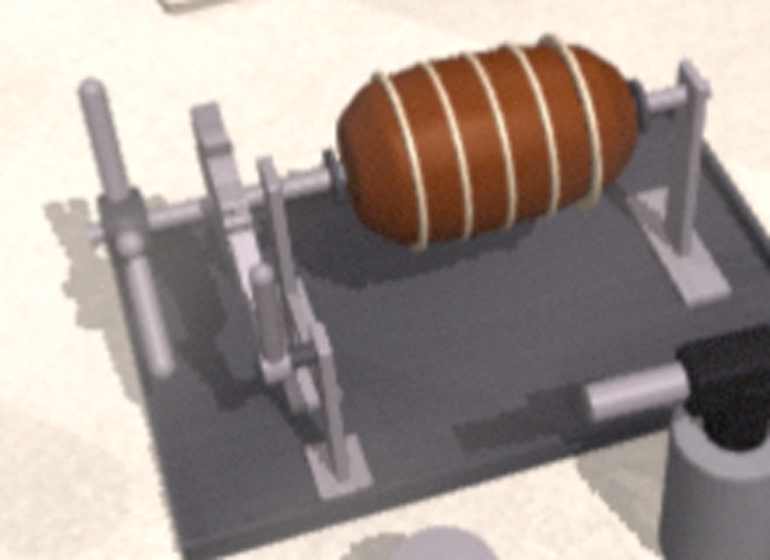

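Tray sides match 400 × 260 mm within 1.5 mm. The crop shows the lever end at about full-image (245,238) and the upper spoke end at about (196,185). I'll check both against projection, then go over the lever.

```bash
cat >>h.py <<'E'
from scipy.spatial.transform import Rotation as Ro
O=np.array([.4727,-.1378]);th=-.0519;c,s=np.cos(th),np.sin(th)
def W(x,y,z): return np.array([O[0]+c*x-s*y,O[1]+s*x+c*y,z])   # rig (m) -> world
def rig(p): d=np.array(p[:2])-O;return np.array([c*d[0]+s*d[1],-s*d[0]+c*d[1],p[2]])
X=np.array([-s,c,0]);Z=np.array([0,0,-1.]);M=np.c_[X,np.cross(Z,X),Z]
q1=Ro.from_matrix(M).as_quat();Q=[q1[3],*q1[:3]]
E
python3 - <<'E'
from h import *
print("lever",proj("scene",W(.116,0,.196)),"spoke",[proj("scene",W(-.085*np.sin(a),-.055,.135+.085*np.cos(a))) for a in(.279,.379)])
p=get_tcp_pos();command_gripper(0.0);movel([p[0],p[1],.36],v=.25)
for t in(W(.085,0,.30),W(.085,0,.165),W(-.06,-.055,.195)):print(t,inverse_kinematics(t,Q))
move_pose(W(.085,0,.30),Q);print(get_time(),rig(get_tcp_pos()),get_joint_pos())
E
```

```text
lever [[244.4261 235.0286]] spoke [array([[195.3817, 181.7474]]), array([[195.0264, 180.3043]])]
[ 0.5576 -0.1422  0.3   ] [-0.2704  0.2697  1.6662 -0.      1.2057 -1.7893]
[ 0.5576 -0.1422  0.165 ] [-0.2704  0.4243  1.7841 -0.      0.9332 -1.7893]
[ 0.4099 -0.1896  0.195 ] [-0.4596  0.2078  2.0236 -0.      0.9102 -1.9785]
4.9333 [0.0852 0.0006 0.3001] [-0.2693  0.2697  1.666   0.0001  1.2058 -1.7891]
```

```bash
python3 - <<'E'
from h import *
movel(W(.085,0,.163),v=.15)
f0=get_ft_force()
movel(W(.125,0,.163),v=.08);print(get_ft_force()-f0)
movel(W(.150,0,.163),v=.08);print(get_ft_force()-f0)
wait(.3);movel(W(.150,0,.30),v=.2)
movel(W(-.06,-.055,.32),v=.25)
print(get_time(),rig(get_tcp_pos()))
im=read_camera("scene")[130:290,170:390]
cv2.imwrite("pics/p1.png",cv2.resize(im,None,fx=3.5,fy=3.5,interpolation=2)[:,:,::-1])
E
```

```text
[-0.1201 -0.0897 -0.1195]
[-0.5789  0.4838 -1.055 ]
9.275 [-0.0591 -0.055   0.3198]
```

View pics/p1.png

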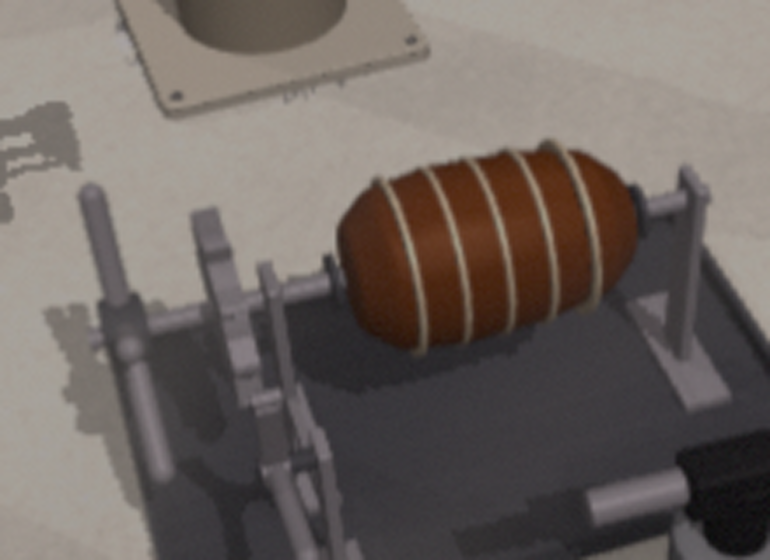

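The picture shows the pawl lying back, with its arm upright at crop (268,400) and its lever down to the lower right. The wheel hasn't moved. Next I'll push the spoke.

```bash
python3 - <<'E'
from h import *
movel(W(-.06,-.055,.195),v=.15)
f0=get_ft_force()
movel(W(-.02,-.055,.195),v=.06);print(get_ft_force()-f0)
movel(W(.002,-.055,.195),v=.04);print(get_ft_force()-f0,rig(get_tcp_pos()))
movel(W(-.012,-.055,.195),v=.1);movel(W(-.03,-.055,.32),v=.2)
movel(W(.145,0,.32),v=.25)
print(get_time())
for a in np.arange(.5,.75,.05):
    b=a-.279;print(a,[proj("scene",W(r*np.sin(b),-.055,.135+r*np.cos(b)))[0] for r in(.03,.085)])
im=read_camera("scene")[130:290,170:390]
cv2.imwrite("pics/p2.png",cv2.resize(im,None,fx=3.5,fy=3.5,interpolation=2)[:,:,::-1])
im=read_camera("top")[220:350,340:440]
cv2.imwrite("pics/p2t.png",cv2.resize(im,None,fx=4,fy=4,interpolation=2)[:,:,::-1])
E
```

```text
[ 0.0436 -0.9188  0.4184]
[-3.0603 -1.0346 -0.287 ] [ 0.0022 -0.055   0.1949]
13.7833
0.5 [array([203.6105, 214.1137]), array([198.8667, 195.6703])]
0.55 [array([203.7777, 214.7732]), array([199.3549, 197.6068])]
0.6000000000000001 [array([203.9509, 215.4558]), array([199.8641, 199.6239])]
0.6500000000000001 [array([204.1296, 216.1597]), array([200.3928, 201.7157])]
0.7000000000000002 [array([204.3134, 216.8831]), array([200.9394, 203.8759])]
```

View pics/p2.png

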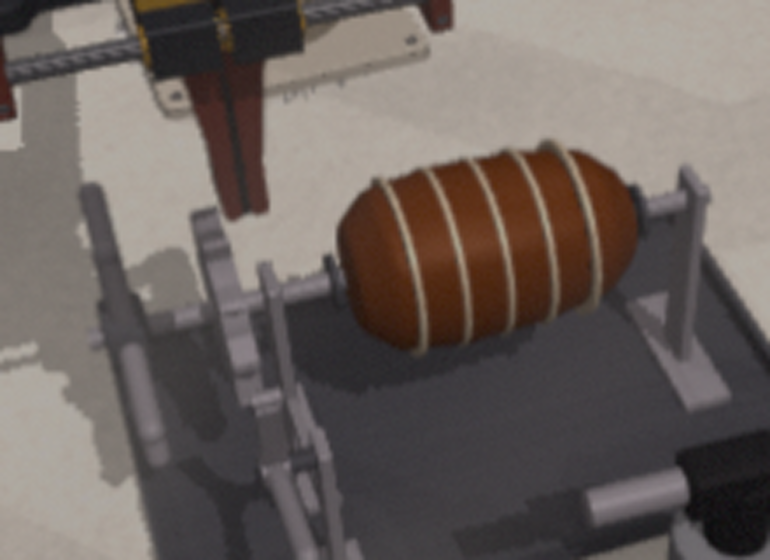

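```bash
python3 - <<'E'
from h import *
for a in(-.05,.1,.3,.45,.55,.65):
    print(a,[tuple(((proj("scene",W(.085*np.sin(b),-.055,.135+.085*np.cos(b)))[0]-[170,130])*3.5).astype(int)) for b in a-.279+np.arange(5)*np.radians(72)],
    "top",[tuple(((proj("top",W(.085*np.sin(b),-.055,.135+.085*np.cos(b)))[0]-[340,220])*4).astype(int)) for b in a-.279+np.arange(5)*np.radians(72)])
E
```

```text
-0.05 [(np.int64(88), np.int64(178)), (np.int64(129), np.int64(342)), (np.int64(165), np.int64(478)), (np.int64(144), np.int64(398)), (np.int64(101), np.int64(231))] top [(np.int64(256), np.int64(328)), (np.int64(253), np.int64(141)), (np.int64(220), np.int64(159)), (np.int64(202), np.int64(331)), (np.int64(221), np.int64(443))]
0.1 [(np.int64(90), np.int64(187)), (np.int64(136), np.int64(367)), (np.int64(165), np.int64(479)), (np.int64(139), np.int64(379)), (np.int64(97), np.int64(215))] top [(np.int64(258), np.int64(303)), (np.int64(250), np.int64(130)), (np.int64(216), np.int64(175)), (np.int64(202), np.int64(352)), (np.int64(225), np.int64(442))]
0.3 [(np.int64(95), np.int64(205)), (np.int64(144), np.int64(399)), (np.int64(164), np.int64(475)), (np.int64(132), np.int64(352)), (np.int64(93), np.int64(196))] top [(np.int64(260), np.int64(268)), (np.int64(245), np.int64(121)), (np.int64(212), np.int64(199)), (np.int64(203), np.int64(377)), (np.int64(231), np.int64(435))]
0.45 [(np.int64(99), np.int64(223)), (np.int64(149), np.int64(420)), (np.int64(162), np.int64(469)), (np.int64(12
[... 175 characters left out ...]
4(395)), (np.int64(236), np.int64(426))]
0.55 [(np.int64(102), np.int64(236)), (np.int64(152), np.int64(432)), (np.int64(161), np.int64(463)), (np.int64(123), np.int64(317)), (np.int64(88), np.int64(179))] top [(np.int64(261), np.int64(225)), (np.int64(238), np.int64(119)), (np.int64(207), np.int64(234)), (np.int64(206), np.int64(405)), (np.int64(239), np.int64(417))]
0.65 [(np.int64(106), np.int64(251)), (np.int64(155), np.int64(444)), (np.int64(159), np.int64(456)), (np.int64(120), np.int64(303)), (np.int64(87), np.int64(175))] top [(np.int64(261), np.int64(209)), (np.int64(235), np.int64(122)), (np.int64(206), np.int64(248)), (np.int64(208), np.int64(415)), (np.int64(242), np.int64(407))]
```

View pics/p2t.png

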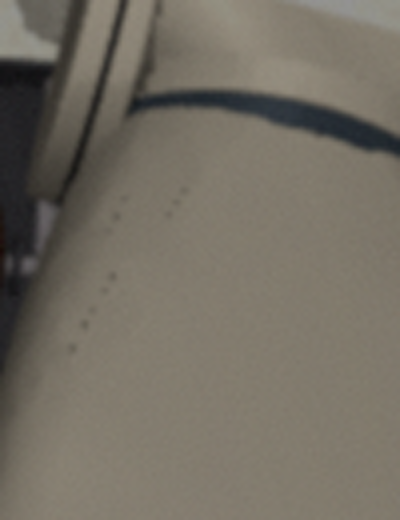

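The top view was blocked by the arm. In the scene view the lower spoke end at about (155,455) and the upper one at (92,188) fit the projection for a wheel angle of about 0.55–0.6, where the upper spoke is now the next one round. Next I'll tip the pawl over.

```bash
python3 - <<'E'
from h import *
movel(W(.145,0,.172),v=.15)
movel(W(.086,0,.172),v=.1)
wait(.2);movel(W(.088,0,.32),v=.15)
p=W(.088,0,.36);movel([.35,.25,.36],v=.3);wait(.3)
print(get_time(),get_tcp_pos())
im=read_camera("scene")[130:290,170:390]
a=cv2.resize(im,None,fx=3.5,fy=3.5,interpolation=2)[:,:,::-1]
im=read_camera("top")[220:350,340:440]
cv2.imwrite("pics/p3.png",cv2.convertScaleAbs(a,alpha=1.5))
cv2.imwrite("pics/p3t.png",cv2.convertScaleAbs(cv2.resize(im,None,fx=4,fy=4,interpolation=2)[:,:,::-1],alpha=1.8))
E
```

```text
19.0333 [0.3503 0.2496 0.3599]
```

View pics/p3.png

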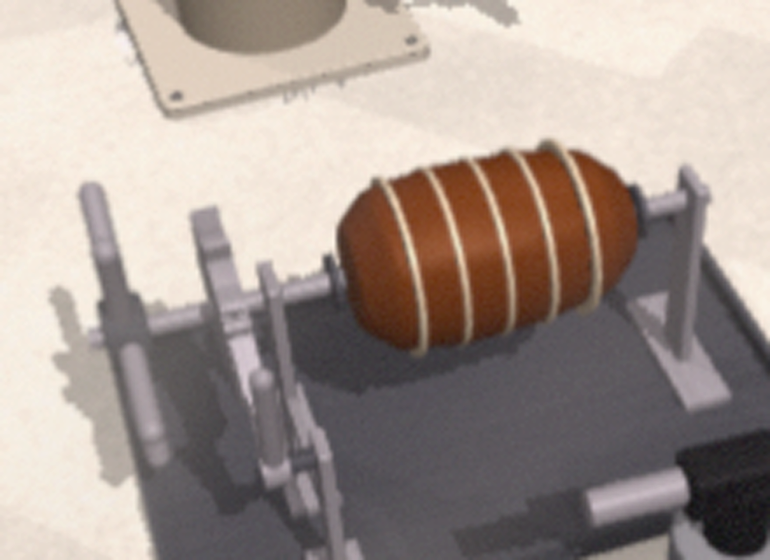

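View pics/p3t.png

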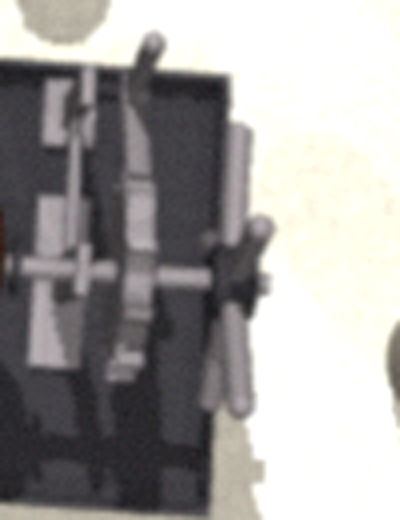

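Both views show the pawl down: the lever end is at crop (262,378), against (262,377) at the start. The top view has the spoke end at (262,228), which puts the wheel at about 0.57. I'll run one numeric check of the lever and the loose things, then hand in.

```bash
python3 - <<'E'
from h import *
a=cv2.imread("pics/scene0.png");b=read_camera("scene")[:,:,::-1].copy()
def sh(n,x,y,w,h):
    r=cv2.matchTemplate(b[y-8:y+h+8,x-8:x+w+8],a[y:y+h,x:x+w],cv2.TM_CCOEFF_NORMED);_,v,_,l=cv2.minMaxLoc(r);print(n,l[0]-8,l[1]-8,round(v,3));return v,l
ok=sh("lever",238,231,14,28)
for n,*r in(("mug",95,235,65,60),("sauce",100,295,62,77),("torch",335,253,65,77),("jar",276,310,44,50)):sh(n,*r)
if ok[0]>.8 and max(abs(ok[1][0]-8),abs(ok[1][1]-8))<=1: job_done();print("done",get_time())
E
```

```text
lever 0 0 0.998
mug 0 0 0.998
sauce 0 0 0.999
torch 0 0 0.999
jar 0 0 0.996
the job is handed in; nothing more can be done
the job is handed in; nothing more can be done
```

The wheel is turned back one notch, the pawl is down in the next notch, and I handed the job in after about 19 s of the 56 s allowed. I shut the gripper and used it as a fingertip to push the lever over, push the spoke, and tip the pawl back, then moved the arm clear.

**Pawl and surroundings:** in the last scene picture the pawl lever is back at its starting "down" position, with 0 pixels of shift. The mug, bottle, torch and jar also show 0 pixels of shift.

**Wheel angle:** it is about 0.57 rad (roughly ±0.04), within the 0.45–0.70 allowed. I worked it out from where the spoke ends appear in both views.

**Disagreements:**
- The scene view first looked as if the wheel had hardly turned. The visible upper spoke was actually the next one round, as the projected spoke positions and the later top view confirmed.
- The arm blocked the top view right after the spoke push, so that check had to wait until the end.
- Two of the scene-view tray corners measured up to 4 cm off in side length, so I used only the top-view fit for the rig's position. That fit was within 1.5 mm of the given size.

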